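Move the baked loaves to the delivery rack in baking order

ROBOT

A 7-joint arm with a two-finger parallel gripper is mounted at the origin on the work surface. World frame = base frame: x ahead of the robot, y to its left, z up, the work surface at z = 0. Lengths are in m, angles in rad, forces in N, time in s.
With the tool pointing down it reaches from about 0.35 to 0.9 m from the base axis. Payload 8.1 kg.
Tool frame: the origin (TCP) lies on the mounting face of the last link; the fingertips stand 178 mm ahead of it and the grasp point (between the pads) lies grip_point_offset ahead of it (grip_point_offset is the distance from the TCP to the grasp point, in m); z points along the fingers, y is the direction in which the jaws open and shut (so a half turn about z gives the same grasp; the last joint's range is limited). The gripper opens to 92 mm and grips with 3 to 60 N. Pads are 19 mm wide; open, the fingers measure 130 mm over their backs; the gripper's body (75 mm by 190 mm) begins 47 mm behind the grasp point.
Start: joints at [1.172, 0.434, 0.025, 1.573, -0.012, 1.134, -0.075], TCP at [0.182, -0.598, 0.405] pointing down, gripper open.
Joint ranges: [-2.62, 2.62], [-0.44, 2.09], [-1.27, 1.32], [0.08, 2.57], [-1.32, 4.46], [0.12, 2], [-2.74, 2.74]. Speed limits (rad/s): [2.22, 2.22, 3.01, 3.01, 3.14, 3.14, 3.14].

INTERFACE

Orientations are given as a 3x3 rotation matrix whose columns are the frame's x, y, z axes.
In Python, from workcell import get_state, capture, get_calibration, finish_job, grip_point_offset gives the robot as it stands. The module is installed in compiled form; this text tells all that it offers.
- The arm moves only by the tool step_arm, never from a script. Its argument "motion" is a list of rows, each a list of 7 numbers: the turn, a rotation vector about the world's x, y, z in units of 5 degrees (1.0 is 5 degrees), then the shift along the world's x, y, z in units of 25 mm (1.0 is 25 mm), then the gripper's target within -1 to 1 (fully open at 1, half-way at 0, shut at -1). In form: [[rx, ry, rz, x, y, z, grip], ...]. A call has 1 to 5 rows; each row shifts and turns the commanded pose from where the row before left it; what a row does not reach is not made up. A row lasts 1/12 s, in which the tool goes at most 41.7 mm and 7.16 degrees, less where a joint would pass 70% of its speed; a pose out of reach is approached as far as the arm can. A call is refused whole if a number of a shift passes 1 or a number of a turn 1, either way. A call with a gripper value outside its range is refused whole. The fingers move at their own pace and stop on an object; "newtons" is the grip in N (left out, the last holds). Time passes only in rows, so rows that do not move let the fingers close. It gives the time, the measured TCP pose, the force and the opening at its end, in the units of the state.
- get_state(): the state, without advancing time (a new reading comes with each control period).
- capture(name): name is "scene" or "top"; returns the picture (480x640x3 uint8, red, green, blue); there is no depth.
- get_calibration(name): a dict with "fx", "fy", "cx", "cy" (pixels), "k1" (the pictures are not rectified: a ray, as slopes to the right and down, at radius r is drawn at 1 + k1 r^2 times it, then the intrinsics apply), "origin" and "orientation" of the camera in the world. Camera axes: x right, y down, z forward; pixel columns grow to the right and rows downward; lengths in m; the calibration is good to about 2 mm. A picture is of the moment at which its call begins. get_calibration takes no time and is no camera call.
- finish_job(): hands the job in, once; it reports no verdict.
The state is a dict: "time": time; "joint_pos": joint angles; "joint_velocities": joint speeds; "joint_torque": joint torques, N m; "tool_pos": TCP position; "orientation": TCP orientation; "force": force on the tool from outside, world axes, zero at the start; "torque": the same for the moment, N m; "gripper_width": opening from 0.0 (shut) to 1.0 (fully open).
Only numpy, scipy, OpenCV 4.12 (cv2) and the standard library are available. Lean on these libraries where they do the work, as an engineer would, in place of code of your own. Each camera call takes 0.05 s, during which the arm holds its last target.

TASK

Move the four loaves in their tins from the wooden cooling board to the empty metal delivery rack, keeping their order of baking: the tin that stood nearest the red post of the cooling board goes into the berth next to the red post of the delivery rack, the second nearest into the next berth, and so on, one tin to a berth. Set every tin upright, flat and squarely in the middle of its berth, lengthwise along the rack, and let go of it; never tip a tin over.

Things in the scene. Friction and masses are not known exactly. Their poses are not given: they have to be found in the camera images.
- tin_seeded: Loose dark steel tin with a golden loaf strewn with cream-coloured seeds, about 0.25 kg. Tin 58 (x) x 48 (y) x 40 mm high, upright sides; the crust rises inside that outline to 56 mm. Origin: centre of the underside; z up. Grip it across its 48 mm (y), on the steel. Starts on the blue mat, its x roughly along the row.
- tin_dark: Loose dark steel tin with a very dark brown loaf with three light slashes, about 0.25 kg. Tin 58 (x) x 48 (y) x 40 mm high, upright sides; the crust rises inside that outline to 56 mm. Origin: centre of the underside; z up. Grip it across its 48 mm (y), on the steel. Starts on the yellow mat, its x roughly along the row.
- tin_pale: Loose dark steel tin with a pale cream loaf with one light brown ridge, about 0.25 kg. Tin 58 (x) x 48 (y) x 40 mm high, upright sides; the crust rises inside that outline to 56 mm. Origin: centre of the underside; z up. Grip it across its 48 mm (y), on the steel. Starts on the green mat, its x roughly along the row.
- tin_fruit: Loose dark steel tin with a dark red, berry-topped loaf, about 0.25 kg. Tin 58 (x) x 48 (y) x 40 mm high, upright sides; the crust rises inside that outline to 56 mm. Origin: centre of the underside; z up. Grip it across its 48 mm (y), on the steel. Starts on the white mat, its x roughly along the row.
- mat_blue: Fixed blue silicone mat, 72 (x, along the row) x 84 x 3 mm, origin: centre of its underside. tin_seeded starts on it. The four mats lie in a row, 76 mm apart, in any order, on the fixed wooden cooling board, 380 x 110 mm, top 20 mm above the table.
- mat_yellow: Fixed yellow silicone mat, 72 (x, along the row) x 84 x 3 mm, origin: centre of its underside. tin_dark starts on it. The four mats lie in a row, 76 mm apart, in any order, on the fixed wooden cooling board, 380 x 110 mm, top 20 mm above the table.
- mat_green: Fixed green silicone mat, 72 (x, along the row) x 84 x 3 mm, origin: centre of its underside. tin_pale starts on it. The four mats lie in a row, 76 mm apart, in any order, on the fixed wooden cooling board, 380 x 110 mm, top 20 mm above the table.
- mat_white: Fixed white silicone mat, 72 (x, along the row) x 84 x 3 mm, origin: centre of its underside. tin_fruit starts on it. The four mats lie in a row, 76 mm apart, in any order, on the fixed wooden cooling board, 380 x 110 mm, top 20 mm above the table.
- post_red: The cooling board's red end post: fixed, 22 mm across (26 mm at the foot), 59 mm tall; origin: centre of its foot, on the board. In line with the mats, at either end of the row: 52 mm from the nearest mat's centre, then 128, 204, 280 mm. A like grey post stands at the other end.
- rack: Delivery rack: fixed metal board 380 (x, along the row) x 110 mm, left or right of the middle. Origin: centre of the underside, on the table; top at z = 20 mm. Berth centres at x = -114, -38, 38, 114 mm, y = 0, between dividers 3 mm thick, 6 mm high, 76 mm apart; sides open. Its own red post, 59 mm tall, is at x = -166 mm, a grey one at +166 mm. Tins' x goes along its x, either way.

How it is judged:
At the end, for the whole second after the job is handed in: Each tin is in the berth whose rank from the rack's red post equals its mat's rank from the board's red post: within 12 mm of the berth's centre along the row, 15 mm across, flat (4 mm in height, tilt under 0.06 rad), lengthwise along the rack within 0.25 rad, at rest and released (((horizontal distance between mat_blue and post_red between 0.022 and 0.082 m and x of tin_seeded in the frame of rack between -0.126 and -0.102 m) or (horizontal distance between mat_blue and post_red between 0.098 and 0.158 m and x of tin_seeded in the frame of rack between -0.05 and -0.026 m) or (horizontal distance between mat_blue and post_red between 0.174 and 0.234 m and x of tin_seeded in the frame of rack between 0.026 and 0.05 m) or (horizontal distance between mat_blue and post_red between 0.25 and 0.31 m and x of tin_seeded in the frame of rack between 0.102 and 0.126 m)) and y of tin_seeded in the frame of rack between -0.015 and 0.015 m and z of tin_seeded in the frame of rack between 0.016 and 0.024 m and angle between each of tin_seeded, tin_dark, tin_pale, tin_fruit's own z axis and vertical below 0.06 rad and angle between the x axis of each of tin_seeded, tin_dark, tin_pale, tin_fruit and the x axis of rack, either way round below 0.25 rad and linear speed of each of tin_seeded, tin_dark, tin_pale, tin_fruit below 0.02 m/s and ((horizontal distance between mat_yellow and post_red between 0.022 and 0.082 m and x of tin_dark in the frame of rack between -0.126 and -0.102 m) or (horizontal distance between mat_yellow and post_red between 0.098 and 0.158 m and x of tin_dark in the frame of rack between -0.05 and -0.026 m) or (horizontal distance between mat_yellow and post_red between 0.174 and 0.234 m and x of tin_dark in the frame of rack between 0.026 and 0.05 m) or (horizontal distance between mat_yellow and post_red between 0.25 and 0.31 m and x of tin_dark in the frame of rack between 0.102 and 0.126 m)) and y of tin_dark in the frame of rack between -0.015 and 0.015 m and z of tin_dark in the frame of rack between 0.016 and 0.024 m and ((horizontal distance between mat_green and post_red between 0.022 and 0.082 m and x of tin_pale in the frame of rack between -0.126 and -0.102 m) or (horizontal distance between mat_green and post_red between 0.098 and 0.158 m and x of tin_pale in the frame of rack between -0.05 and -0.026 m) or (horizontal distance between mat_green and post_red between 0.174 and 0.234 m and x of tin_pale in the frame of rack between 0.026 and 0.05 m) or (horizontal distance between mat_green and post_red between 0.25 and 0.31 m and x of tin_pale in the frame of rack between 0.102 and 0.126 m)) and y of tin_pale in the frame of rack between -0.015 and 0.015 m and z of tin_pale in the frame of rack between 0.016 and 0.024 m and ((horizontal distance between mat_white and post_red between 0.022 and 0.082 m and x of tin_fruit in the frame of rack between -0.126 and -0.102 m) or (horizontal distance between mat_white and post_red between 0.098 and 0.158 m and x of tin_fruit in the frame of rack between -0.05 and -0.026 m) or (horizontal distance between mat_white and post_red between 0.174 and 0.234 m and x of tin_fruit in the frame of rack between 0.026 and 0.05 m) or (horizontal distance between mat_white and post_red between 0.25 and 0.31 m and x of tin_fruit in the frame of rack between 0.102 and 0.126 m)) and y of tin_fruit in the frame of rack between -0.015 and 0.015 m and z of tin_fruit in the frame of rack between 0.016 and 0.024 m); the robot touches nothing.
It fails at once if tin_seeded is tipped by more than 35 degrees (angle between tin_seeded's own z axis and vertical above 0.61 rad).
It fails at once if tin_dark is tipped by more than 35 degrees (angle between tin_dark's own z axis and vertical above 0.61 rad).
It fails at once if tin_pale is tipped by more than 35 degrees (angle between tin_pale's own z axis and vertical above 0.61 rad).
It fails at once if tin_fruit is tipped by more than 35 degrees (angle between tin_fruit's own z axis and vertical above 0.61 rad).
It also fails if it takes over 109 s, if anything falls off the work surface, if the arm or the gripper's body presses on something with over 40 N, if the wrist force passes 120 N, or if a joint passes its speed limit or range.

## Working session

There is one attempt and no reset: what is moved stays moved. The work goes in short steps, Python scripts to look and compute and a tool call to move; the robot and the scene stay as the last step left them, time stands still between calls to the robot, and variables do not carry over. Pictures are saved under pics/ and viewed, and the job is handed in when it is done.

Besides the shell and the picture viewer there is one more tool, called after "Emit:" in YAML: its name, and indented under it one key for each argument. step_arm: Moves the arm, as the interface text tells. Its arguments: {"type":"object","properties":{"motion":{"type":"array"},"newtons":{"type":"number"}},"required":["motion"]}

```bash
mkdir -p pics; python3 - <<'E'
from workcell import *
import cv2
print(grip_point_offset, get_state())
for n in("scene","top"):
    print(n,get_calibration(n)); cv2.imwrite(f"pics/{n}0.png",capture(n)[:,:,::-1])
E
```

```text
0.1592 {'time': 0.0, 'joint_pos': array([ 1.17239585,  0.43523622,  0.02501283,  1.57403116, -0.01158997,
        1.13396368, -0.07510574]), 'joint_velocities': array([-0.00023578,  0.00178003,  0.00022098, -0.00017826, -0.00141747,
       -0.00138373,  0.00118962]), 'joint_torque': array([ 1.52522152e-03, -6.67848802e+01,  9.85013992e-01, -3.14457893e+01,
       -6.07696990e-02,  4.30173066e-02,  2.08564888e-04]), 'tool_pos': array([ 0.18208428, -0.5976806 ,  0.40396249]), 'orientation': array([[ 9.56600172e-01,  2.91403096e-01, -5.88320381e-04],
       [ 2.91403644e-01, -9.56599201e-01,  1.37286669e-03],
       [-1.62729201e-04, -1.48472322e-03, -9.99998885e-01]]), 'force': array([-0.15531735,  0.19524141, -0.11380461]), 'torque': array([-0.04486487, -0.03076869,  0.03151399]), 'gripper_width': 1.0007886566202013}
scene {'fx': 474.31879473004085, 'fy': 474.31879473004085, 'cx': 323.2644585809859, 'cy': 239.1831262386504, 'k1': -0.09675236748355028, 'origin': array([ 0.96486904, -0.19964148,  0.55265453]), 'orientation': array([[ 0.44244313,  0.67178012, -0.59410063],
       [ 0.8967957 , -0.33234838,  0.29206511],
       [-0.00124484, -0.66200909, -0.74949478]])}
top {'fx': 483.6468226177983, 'fy': 483.6468226177983, 'cx': 319.795708454984, 'cy': 236.18657959016423, 'k1': -0.12807666564248144, 'origin': array([ 0.41820329, -0.00149512,  0.72398143]), 'orientation': array([[ 0.0066535 , -0.98427271,  0.17653033],
       [-0.99967197, -0.01091317, -0.02317004],
       [ 0.02473215, -0.17631826, -0.98402246]])}
```

View pics/scene0.png

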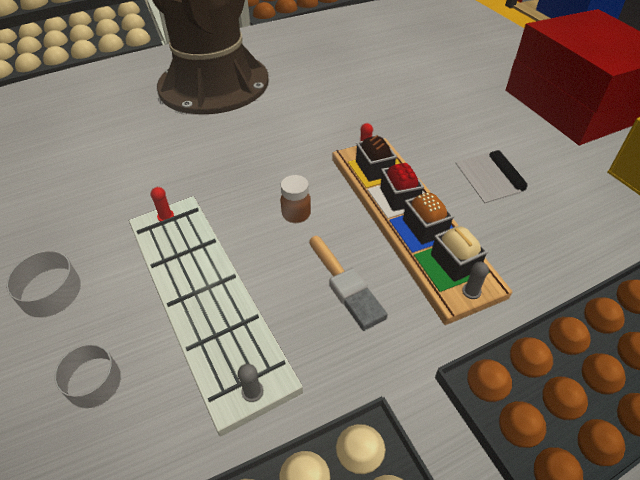

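View pics/top0.png

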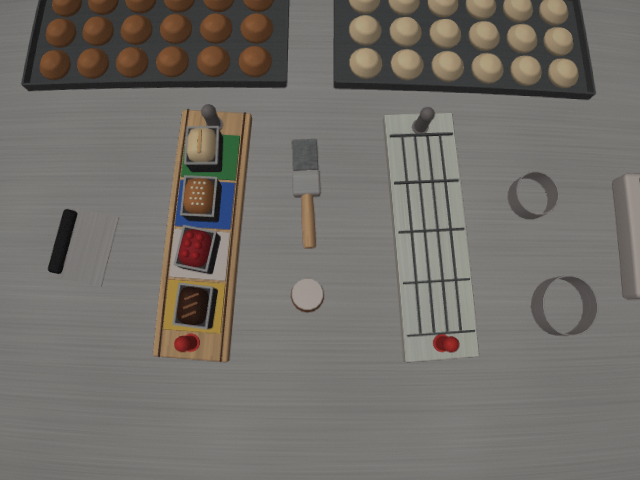

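The top view shows the wooden board on the left with its red post at the bottom (186,343). From red, the tins are dark (194,307), fruit (196,250), seeded (200,198) and pale (202,148). The rack is on the right, with its red post at (446,344). Next I'll enlarge for accurate corners.

```bash
python3 - <<'E'
import cv2
im=cv2.imread("pics/top0.png")
cv2.imwrite("pics/cA.png",cv2.resize(im[100:230,145:265],None,fx=4.6,fy=4.6,interpolation=cv2.INTER_CUBIC))
cv2.imwrite("pics/cB.png",cv2.resize(im[220:365,145:265],None,fx=4.1,fy=4.1,interpolation=cv2.INTER_CUBIC))
cv2.imwrite("pics/cC.png",cv2.resize(im[105:365,375:485],None,fx=2.3,fy=2.3,interpolation=cv2.INTER_CUBIC))
E
```

```text
(no output)
```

View pics/cA.png

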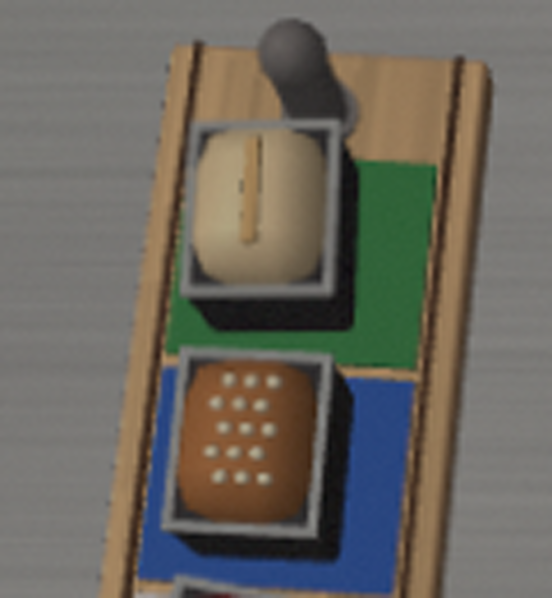

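View pics/cB.png

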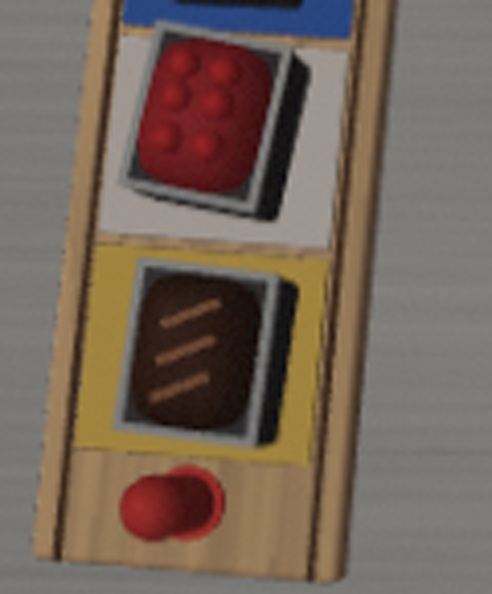

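View pics/cC.png

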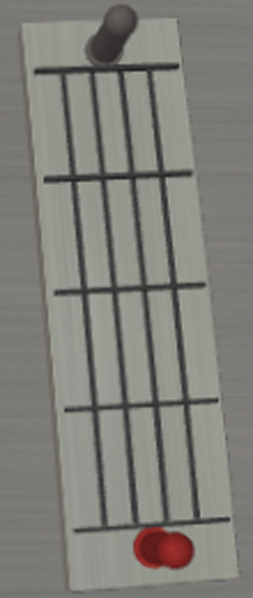

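```bash
cat > h.py <<'E'
import numpy as np,cv2
from workcell import *
from scipy.optimize import least_squares
def proj(n,P):
    c=get_calibration(n);p=(np.asarray(P,float)-c["origin"])@c["orientation"]
    s=p[:,:2]/p[:,2:];s=s*(1+c["k1"]*(s**2).sum(1,keepdims=True))
    return s*[c["fx"],c["fy"]]+[c["cx"],c["cy"]]
def fit(obs,x0):
    # obs: list of (cam, local xyz (world z), pixels)
    def f(q):
        r=[]
        for n,L,px in obs:
            L=np.asarray(L,float);c,s=np.cos(q[2]),np.sin(q[2])
            W=np.c_[q[0]+c*L[:,0]-s*L[:,1],q[1]+s*L[:,0]+c*L[:,1],L[:,2]]
            r.append((proj(n,W)-px).ravel())
        return np.concatenate(r)
    o=least_squares(f,x0);return o.x,np.abs(o.fun).reshape(-1,2).max(1).round(1)
def up(p,s,off): return (np.array(p,float)+.5)/s-.5+off
def rim(z): # TL,TR,BR,BL in top picture: up=+x, left=+y
    return [[.029,.024,z],[.029,-.024,z],[-.029,-.024,z],[-.029,.024,z]]
E
cat > m.py <<'E'
from h import *
A=lambda p:up(p,4.6,(145,100));B=lambda p:up(p,4.1,(145,220));C=lambda p:up(p,2.3,(375,105))
T={'pale':A([(190,124),(341,120),(333,298),(180,296)]),'seeded':A([(181,347),(333,354),(316,539),(162,528)]),
'fruit':B([(157,22),(295,48),(256,214),(119,182)]),'dark':B([(139,260),(281,273),(247,447),(115,430)])}
for k,p in T.items(): 
    q,r=fit([('top',rim(.063),p)],[.4,.2,0]); print(k,q.round(4),r)
L=[[.19,.055,.02],[.19,-.055,.02],[-.19,-.055,.02],[-.19,.055,.02]];p=[(22,24),(178,18),(238,577),(71,590)]
q,r=fit([('top',L,C(p))],[.4,-.2,0]);print('rackcorners',q.round(4),r)
D=[(35,71),(178,66),(45,181),(192,173),(55,293),(205,285),(65,409),(217,401),(75,531),(229,519)]
L2=[[x,y,.026] for x in(.152,.076,0,-.076,-.152) for y in(.05,-.05)]
for y in(.05,.055,.052):
  q,r=fit([('top',[[a,np.sign(b)*y,c] for a,b,c in L2],C(D))],[.4,-.2,0]);print('rackdiv',q.round(4),r)
S=proj('scene',np.array([[q[0]+np.cos(q[2])*x-np.sin(q[2])*y,q[1]+np.sin(q[2])*x+np.cos(q[2])*y,.02] for x,y in [(.19,.055),(.19,-.055),(-.19,-.055),(-.19,.055)]]));print(S.round())
E
python3 m.py
```

```text
pale [0.669  0.1554 0.0116] [0.2 0.4 0.5 0.2]
seeded [ 0.5933  0.155  -0.045 ] [0.  0.2 0.4 0.2]
fruit [ 0.5184  0.1559 -0.1873] [0.5 0.2 0.1 0.8]
dark [ 0.439  0.156 -0.112] [0.9 0.5 1.5 0.9]
rackcorners [ 0.555  -0.1848  0.0631] [1.4 0.7 0.8 0.9]
rackdiv [ 0.5543 -0.1842  0.065 ] [0.4 0.4 0.9 0.2 0.2 0.1 0.7 0.3 0.4 0.6]
rackdiv [ 0.5544 -0.1844  0.0659] [3.6 3.6 3.5 3.4 3.4 3.4 3.3 3.8 3.4 3.8]
rackdiv [ 0.5543 -0.1843  0.0653] [1.7 1.7 1.6 1.4 1.5 1.5 1.4 1.7 1.5 1.7]
[[303. 386.]
 [216. 431.]
 [128. 220.]
 [193. 195.]]
```

The rack fits well at about (0.5545, -0.1845), yaw 0.065, and the scene camera agrees to within about 2 px. The order is dark→1, fruit→2, seeded→3, pale→4. I'll move to above the dark tin now.

Emit:
step_arm:
  motion:
    - [0,0,-0.3,0.7,1,0,1]
    - [0,0,-0.3,0.7,1,0,1]
    - [0,0,-0.3,0.7,1,0,1]
    - [0,0,-0.3,0.7,1,0,1]
    - [0,0,-0.3,0.7,1,0,1]
  newtons: 25

```text
time: 0.52
tool_pos: [0.2702, -0.4715, 0.4044]
orientation: [[0.987, 0.163, -0.0], [0.163, -0.987, 0.001], [-0.0, -0.001, -1.0]]
force: [0.4, -0.2, 0.5]
gripper_width: 1.0
```

Emit:
step_arm:
  motion:
    - [0,0,-0.3,0.7,1,0,1]
    - [0,0,-0.3,0.7,1,0,1]
    - [0,0,-0.3,0.7,1,0,1]
    - [0,0,-0.3,0.7,1,0,1]
    - [0,0,-0.3,0.7,1,0,1]

```text
time: 0.93
tool_pos: [0.3576, -0.3465, 0.4046]
orientation: [[0.999, 0.033, -0.0], [0.033, -0.999, 0.0], [-0.0, -0.0, -1.0]]
force: [0.9, 0.0, -1.0]
gripper_width: 1.0
```

Emit:
step_arm:
  motion:
    - [0,0,-0.3,0.7,1,0,1]
    - [0,0,-0.3,0.7,1,0,1]
    - [0,0,-0.3,0.7,1,0,1]
    - [0,0,-0.3,0.7,1,0,1]
    - [0,0,-0.3,0.7,1,0,1]

```text
time: 1.35
tool_pos: [0.4451, -0.2215, 0.4046]
orientation: [[0.995, -0.098, -0.0], [-0.098, -0.995, 0.0], [-0.0, -0.0, -1.0]]
force: [-0.0, -1.0, -0.7]
gripper_width: 1.0
```

Emit:
step_arm:
  motion:
    - [0,0,0,0,1,0,1]
    - [0,0,0,0,1,0,1]
    - [0,0,0,0,1,0,1]
    - [0,0,0,0,1,0,1]
    - [0,0,0,0,1,0,1]

```text
time: 1.77
tool_pos: [0.4443, -0.0966, 0.4045]
orientation: [[0.995, -0.097, -0.001], [-0.097, -0.995, -0.0], [-0.0, 0.0, -1.0]]
force: [0.2, -0.6, 0.4]
gripper_width: 0.997
```

Emit:
step_arm:
  motion:
    - [0,0,0,0,1,0,1]
    - [0,0,0,0,1,0,1]
    - [0,0,0,0,1,0,1]
    - [0,0,0,0,1,0,1]
    - [0,0,0,0,1,0,1]

```text
time: 2.18
tool_pos: [0.4443, 0.0283, 0.4046]
orientation: [[0.995, -0.097, -0.0], [-0.097, -0.995, -0.0], [-0.0, 0.0, -1.0]]
force: [0.6, 0.4, 0.9]
gripper_width: 0.999
```

Emit:
step_arm:
  motion:
    - [0,0,0,0,1,0,1]
    - [0,0,0,0,1,0,1]
    - [0,0,0,0,1,0,1]
    - [0,0,0,0,1,0,1]
    - [0,0,0,0,1,0,1]

```text
time: 2.6
tool_pos: [0.4444, 0.1532, 0.4046]
orientation: [[0.995, -0.097, -0.0], [-0.097, -0.995, -0.0], [-0.0, 0.0, -1.0]]
force: [0.1, 0.2, 0.2]
gripper_width: 1.004
```

```bash
cat > s.py <<'E'
# usage: s.py x y zgrasp yaw -> remaining in units
import sys;from h import *
s=get_state();R=s['orientation'];t=s['tool_pos'];g=t+R[:,2]*grip_point_offset
yaw=np.arctan2(R[1,0],R[0,0]);print('t',round(s['time'],2),'grasp',g.round(4),'yaw',yaw.round(4),'tilt',R[:2,2].round(4),'F',s['force'].round(1),'w',round(s['gripper_width'],3))
if len(sys.argv)>1:
    a=np.array(list(map(float,sys.argv[1:])));print('shift',((a[:3]-g)/.025).round(2),'rz',((a[3]-yaw)/np.radians(5)).round(2))
E
python3 s.py .439 .156 .05 -.112
```

```text
t 2.6 grasp [0.4443 0.1532 0.2454] yaw -0.0972 tilt [-0.0004 -0.0002] F [0.1 0.2 0.2] w 1.004
shift [-0.21  0.11 -7.81] rz -0.17
```

Emit:
step_arm:
  motion:
    - [0,0,-0.15,-0.2,0.1,-0.8,1]
    - [0,0,0,0,0,-1,1]
    - [0,0,0,0,0,-1,1]
    - [0,0,0,0,0,-1,1]
    - [0,0,0,0,0,-1,1]

```text
time: 3.02
tool_pos: [0.4394, 0.1546, 0.2836]
orientation: [[0.994, -0.11, -0.0], [-0.11, -0.994, -0.0], [-0.0, 0.0, -1.0]]
force: [0.6, 0.6, -0.5]
gripper_width: 1.001
```

Emit:
step_arm:
  motion:
    - [0,0,0,0,0,-1,1]
    - [0,0,0,0,0,-0.8,1]
    - [0,0,0,0,0,-0.6,1]
    - [0,0,0,0,0,-0.4,1]
    - [0,0,0,0,0,-0.2,1]

```text
time: 3.43
tool_pos: [0.4393, 0.1544, 0.2085]
orientation: [[0.994, -0.11, -0.002], [-0.11, -0.994, -0.001], [-0.002, 0.001, -1.0]]
force: [0.5, -0.1, -0.7]
gripper_width: 1.001
```

Emit:
step_arm:
  motion:
    - [0,0,0,0,0,0,-1]
    - [0,0,0,0,0,0,-1]
    - [0,0,0,0,0,0,-1]
    - [0,0,0,0,0,0,-1]
    - [0,0,0,0,0,0,-1]

```text
time: 3.85
tool_pos: [0.4399, 0.1547, 0.2104]
orientation: [[0.994, -0.11, 0.001], [-0.11, -0.994, 0.0], [0.001, -0.001, -1.0]]
force: [-0.1, -0.3, 0.0]
gripper_width: 0.684
```

Emit:
step_arm:
  motion:
    - [0,0,0,0,0,0,-1]
    - [0,0,0,0,0,0,-1]
    - [0,0,0,0,0,0,-1]
    - [0,0,0,0,0,0,-1]
    - [0,0,0,0,0,0,-1]

```text
time: 4.27
tool_pos: [0.4398, 0.1548, 0.2101]
orientation: [[0.994, -0.11, 0.001], [-0.11, -0.994, 0.0], [0.001, -0.0, -1.0]]
force: [-1.0, -0.1, 6.4]
gripper_width: 0.522
```

Emit:
step_arm:
  motion:
    - [0,0,0,0,0,0.3,-1]
    - [0,0,0,0,0,0.7,-1]
    - [0,0,0,0,0,1,-1]
    - [0,0,0,0,0,1,-1]
    - [0,0,0,0,0,1,-1]

```text
time: 4.68
tool_pos: [0.4391, 0.1544, 0.3108]
orientation: [[0.994, -0.11, -0.002], [-0.11, -0.994, -0.0], [-0.002, 0.001, -1.0]]
force: [-0.2, -0.2, -2.8]
gripper_width: 0.521
```

```bash
python3 s.py .4407 -.1919 .05 .065
python3 -c "
import cv2;from workcell import capture
for n in('top','scene'): cv2.imwrite(f'pics/{n}1.png',capture(n)[:,:,::-1])"
```

```text
t 4.68 grasp [0.4388 0.1543 0.1516] yaw -0.1098 tilt [-0.0017 -0.0005] F [-0.2 -0.2 -2.8] w 0.521
shift [  0.08 -13.85  -4.06] rz 2.0
```

View pics/scene1.png

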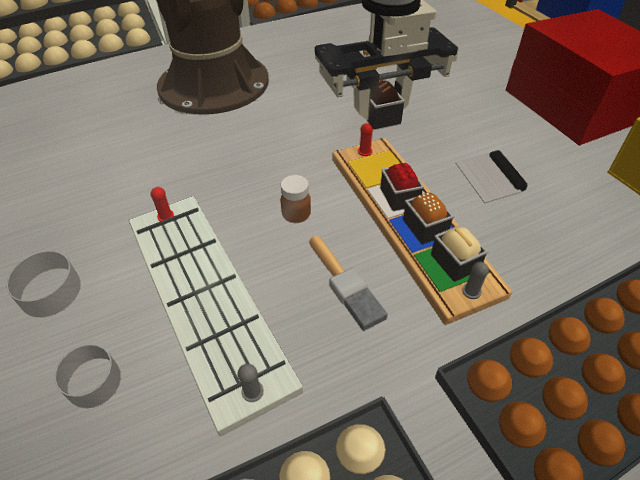

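The scene view shows the dark tin held level at (385,105). Next I'll carry it to berth 1.

Emit:
step_arm:
  motion:
    - [0,0,0,0,-0.5,0,-1]
    - [0,0,0.25,0,-1,0,-1]
    - [0,0,0.25,0,-1,0,-1]
    - [0,0,0.25,0,-1,0,-1]
    - [0,0,0.25,0.05,-1,0,-1]

```text
time: 5.2
tool_pos: [0.44, 0.0409, 0.309]
orientation: [[1.0, -0.021, -0.002], [-0.021, -1.0, -0.0], [-0.002, 0.0, -1.0]]
force: [-0.1, 0.2, -2.9]
gripper_width: 0.521
```

Emit:
step_arm:
  motion:
    - [0,0,0.25,0,-1,0,-1]
    - [0,0,0.25,0,-1,0,-1]
    - [0,0,0.25,0,-1,0,-1]
    - [0,0,0.25,0,-1,0,-1]
    - [0,0,0,0,-1,0,-1]

```text
time: 5.62
tool_pos: [0.4401, -0.0841, 0.309]
orientation: [[0.998, 0.066, -0.002], [0.066, -0.998, 0.0], [-0.002, -0.0, -1.0]]
force: [0.9, -0.5, -2.9]
gripper_width: 0.521
```

Emit:
step_arm:
  motion:
    - [0,0,0,0,-1,0,-1]
    - [0,0,0,0,-1,0,-1]
    - [0,0,0,0,-1,0,-1]
    - [0,0,0,0,-0.8,0,-1]
    - [0,0,0,0,-0.5,0,-1]

```text
time: 6.03
tool_pos: [0.44, -0.1928, 0.3088]
orientation: [[0.998, 0.062, -0.002], [0.062, -0.998, -0.0], [-0.002, 0.0, -1.0]]
force: [0.4, -0.5, -2.0]
gripper_width: 0.521
```

```bash
python3 s.py .4407 -.1919 .049 .065
python3 -c "
import cv2;from workcell import capture
for n in('top','scene'): cv2.imwrite(f'pics/{n}2.png',capture(n)[:,:,::-1])
a=cv2.imread('pics/scene2.png')[80:330,60:360];cv2.imwrite('pics/c2.png',cv2.resize(a,None,fx=2.4,fy=2.4))"
```

```text
t 6.03 grasp [ 0.4397 -0.1929  0.1496] yaw 0.0619 tilt [-0.0019 -0.0003] F [ 0.4 -0.5 -2. ] w 0.521
shift [ 0.04  0.04 -4.03] rz 0.04
```

View pics/c2.png

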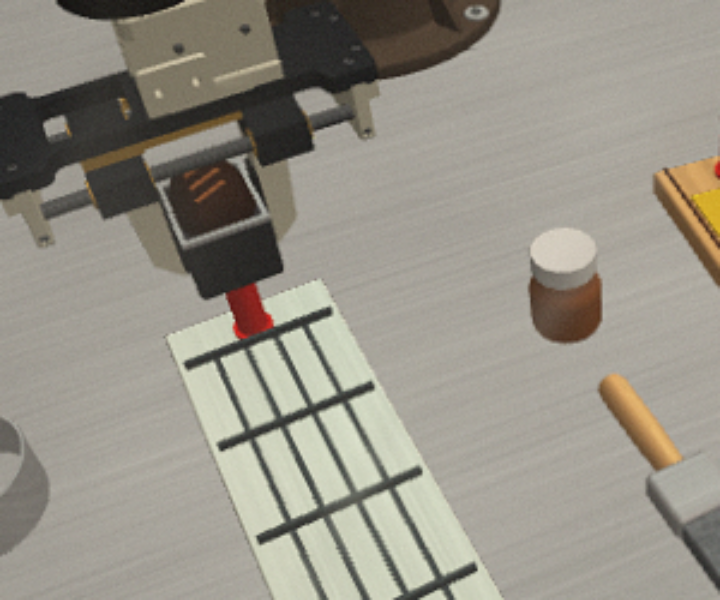

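Emit:
step_arm:
  motion:
    - [0,0,0,0.03,0.03,-0.8,-1]
    - [0,0,0,0,0,-1,-1]
    - [0,0,0,0,0,-1,-1]
    - [0,0,0,0,0,-0.6,-1]
    - [0,0,0,0,0,-0.4,-1]

```text
time: 6.55
tool_pos: [0.4408, -0.1884, 0.2126]
orientation: [[0.998, 0.066, -0.003], [0.066, -0.998, 0.002], [-0.003, -0.002, -1.0]]
force: [-0.5, 0.1, -2.3]
gripper_width: 0.523
```

Emit:
step_arm:
  motion:
    - [0,0,0,0,0,-0.1,-1]
    - [0,0,0,0,0,-0.1,-1]
    - [0,0,0,0,0,0,-1]

```text
time: 6.8
tool_pos: [0.4419, -0.1894, 0.21]
orientation: [[0.998, 0.065, 0.0], [0.065, -0.998, -0.0], [0.0, 0.0, -1.0]]
force: [0.3, -0.2, -2.5]
gripper_width: 0.518
```

```bash
python3 s.py .4407 -.1919 .048 .065
```

```text
t 6.8 grasp [ 0.442  -0.1894  0.0508] yaw 0.0648 tilt [ 0.0003 -0.    ] F [ 0.3 -0.2 -2.5] w 0.518
shift [-0.05 -0.1  -0.11] rz 0.0
```

Emit:
step_arm:
  motion:
    - [0,0,0,-0.05,-0.1,-0.05,-1]
    - [0,0,0,0,0,-0.05,-1]
    - [0,0,0,0,0,0,-1]

```text
time: 7.05
tool_pos: [0.4404, -0.1925, 0.2077]
orientation: [[0.998, 0.064, 0.001], [0.064, -0.998, -0.001], [0.001, 0.001, -1.0]]
force: [0.1, -0.7, -2.4]
gripper_width: 0.526
```

```bash
python3 s.py .4407 -.1919 .048 .065
```

```text
t 7.05 grasp [ 0.4406 -0.1925  0.0485] yaw 0.0639 tilt [ 0.0008 -0.0006] F [ 0.1 -0.7 -2.4] w 0.526
shift [ 0.    0.03 -0.02] rz 0.01
```

Emit:
step_arm:
  motion:
    - [0,0,0,0,0,-0.04,-1]
    - [0,0,0,0,0,-0.04,-1]
    - [0,0,0,0,0,0,-1]

```text
time: 7.3
tool_pos: [0.4406, -0.1922, 0.2069]
orientation: [[0.998, 0.064, 0.001], [0.064, -0.998, -0.001], [0.001, 0.001, -1.0]]
force: [-6.8, 1.1, 21.6]
gripper_width: 0.523
```

Emit:
step_arm:
  motion:
    - [0,0,0,0,0,0.04,-1]
    - [0,0,0,0,0,0,1]
    - [0,0,0,0,0,0,1]
    - [0,0,0,0,0,0,1]
    - [0,0,0,0,0,0,1]

```text
time: 7.72
tool_pos: [0.4405, -0.1921, 0.2062]
orientation: [[0.998, 0.065, 0.0], [0.065, -0.998, -0.0], [0.0, 0.0, -1.0]]
force: [-0.8, -0.7, -0.7]
gripper_width: 0.762
```

Emit:
step_arm:
  motion:
    - [0,0,0,0,0,0,1]
    - [0,0,0,0,0,0.5,1]
    - [0,0,0,0,0,1,1]
    - [0,0,0,0,0,1,1]
    - [0,0,0,0,0,1,1]

```text
time: 8.13
tool_pos: [0.4402, -0.192, 0.2945]
orientation: [[0.998, 0.065, -0.001], [0.065, -0.998, 0.001], [-0.001, -0.001, -1.0]]
force: [1.3, 0.1, -0.0]
gripper_width: 0.997
```

```bash
python3 s.py .5184 .1559 .05 -.187
python3 -c "
import cv2;from workcell import capture
for n in('scene',): cv2.imwrite(f'pics/{n}3.png',capture(n)[:,:,::-1])
a=cv2.imread('pics/scene3.png')[80:330,60:360];cv2.imwrite('pics/c3.png',cv2.resize(a,None,fx=2.4,fy=2.4))"
```

```text
t 8.13 grasp [ 0.4401 -0.1919  0.1353] yaw 0.0647 tilt [-0.001   0.0006] F [ 1.3  0.1 -0. ] w 0.997
shift [ 3.13 13.91 -3.41] rz -2.88
```

View pics/c3.png

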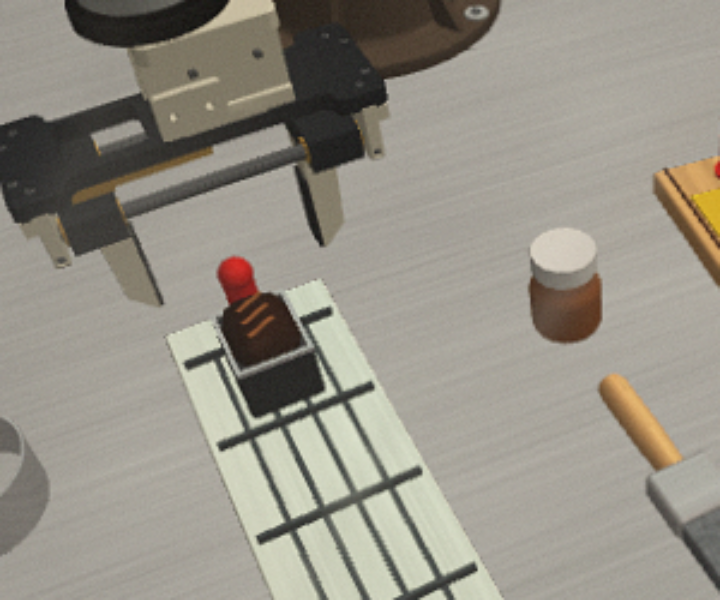

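The dark tin sits in berth 1. Next I'll go over to fruit.

Emit:
step_arm:
  motion:
    - [0,0,-0.2,0.25,1,0.2,1]
    - [0,0,-0.2,0.25,1,0.2,1]
    - [0,0,-0.2,0.25,1,0.2,1]
    - [0,0,-0.2,0.2,1,0,1]
    - [0,0,-0.2,0.2,1,0,1]

```text
time: 8.6
tool_pos: [0.4694, -0.066, 0.3089]
orientation: [[1.0, -0.024, 0.001], [-0.024, -1.0, -0.0], [0.001, 0.0, -1.0]]
force: [0.4, -0.1, -0.5]
gripper_width: 1.0
```

Emit:
step_arm:
  motion:
    - [0,0,-0.2,0.25,1,0,1]
    - [0,0,-0.2,0.25,1,0,1]
    - [0,0,-0.2,0.25,1,0,1]
    - [0,0,-0.2,0.25,1,0,1]
    - [0,0,-0.2,0.25,1,0,1]

```text
time: 9.02
tool_pos: [0.5005, 0.0591, 0.3085]
orientation: [[0.994, -0.111, -0.0], [-0.111, -0.994, -0.0], [-0.0, 0.0, -1.0]]
force: [0.6, 0.4, 0.3]
gripper_width: 0.998
```

Emit:
step_arm:
  motion:
    - [0,0,-0.3,0.25,1,0,1]
    - [0,0,-0.3,0.25,1,0,1]
    - [0,0,-0.2,0.2,1,0,1]
    - [0,0,0,0,0.6,0,1]
    - [0,0,0,0,0.3,0,1]

```text
time: 9.43
tool_pos: [0.5177, 0.1582, 0.3085]
orientation: [[0.984, -0.176, -0.0], [-0.176, -0.984, 0.001], [-0.0, -0.001, -1.0]]
force: [-0.5, -1.0, 0.6]
gripper_width: 1.0
```

```bash
python3 s.py .5184 .1559 .05 -.187
python3 -c "
import cv2;from workcell import capture
for n in('top',): cv2.imwrite(f'pics/{n}4.png',capture(n)[:,:,::-1])
a=cv2.imread('pics/top4.png')[230:370,390:490];cv2.imwrite('pics/c4.png',cv2.resize(a,None,fx=4,fy=4,interpolation=2))"
```

```text
t 9.43 grasp [0.5177 0.1584 0.1493] yaw -0.1768 tilt [-0.0002  0.0012] F [-0.5 -1.   0.6] w 1.0
shift [ 0.03 -0.1  -3.97] rz -0.12
```

View pics/c4.png

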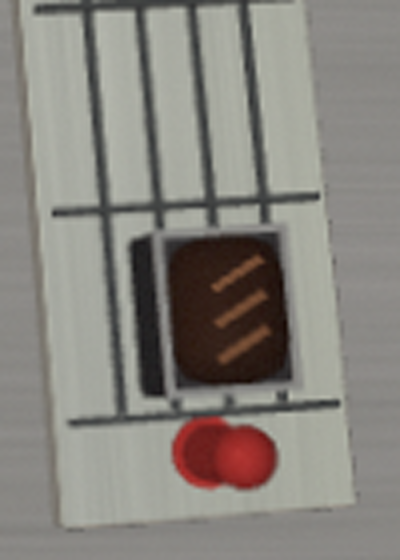

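```bash
python3 -c "
from h import *
q,r=fit([('top',rim(.06),up([(151,233),(286,222),(302,390),(167,398)],4,(390,230)))],[.44,-.19,0]);print(q,r)"
```

```text
[ 0.43937642 -0.19302019  0.06734223] [0.4 0.1 0.1 0.5]
```

Emit:
step_arm:
  motion:
    - [0,0,-0.1,0.03,-0.1,-0.8,1]
    - [0,0,0,0,0,-1,1]
    - [0,0,0,0,0,-1,1]
    - [0,0,0,0,0,-0.7,1]
    - [0,0,0,0,0,-0.4,1]

```text
time: 9.9
tool_pos: [0.5179, 0.151, 0.2091]
orientation: [[0.982, -0.189, -0.003], [-0.189, -0.982, -0.002], [-0.003, 0.002, -1.0]]
force: [-0.2, -0.6, 0.2]
gripper_width: 1.0
```

Emit:
step_arm:
  motion:
    - [0,0,0,0,0,-0.1,1]
    - [0,0,0,0,0,0,-1]
    - [0,0,0,0,0,0,-1]
    - [0,0,0,0,0,0,-1]
    - [0,0,0,0,0,0,-1]

```text
time: 10.32
tool_pos: [0.5191, 0.153, 0.2098]
orientation: [[0.982, -0.188, 0.002], [-0.188, -0.982, 0.001], [0.002, -0.001, -1.0]]
force: [-0.2, -0.4, -0.7]
gripper_width: 0.76
```

Emit:
step_arm:
  motion:
    - [0,0,0,0,0,0,-1]
    - [0,0,0,0,0,0,-1]
    - [0,0,0,0,0,0,-1]
    - [0,0,0,0,0,0,-1]
    - [0,0,0,0,0,0,-1]

```text
time: 10.73
tool_pos: [0.5189, 0.1533, 0.2092]
orientation: [[0.982, -0.187, 0.001], [-0.187, -0.982, 0.001], [0.001, -0.001, -1.0]]
force: [0.3, 1.5, 4.5]
gripper_width: 0.521
```

```bash
python3 s.py .5166 -.1870 .048 .065
```

```text
t 10.73 grasp [0.5191 0.1535 0.05  ] yaw -0.1882 tilt [0.001  0.0007] F [0.3 1.5 4.5] w 0.521
shift [ -0.1  -13.62  -0.08] rz 2.9
```

Dark is within 2 mm of its berth centre, and fruit is gripped (48 mm opening).

Emit:
step_arm:
  motion:
    - [0,0,0,0,0,0.3,-1]
    - [0,0,0,0,0,0.7,-1]
    - [0,0,0,0,0,1,-1]
    - [0,0,0,0,0,1,-1]
    - [0,0,0,0,0,1,-1]

```text
time: 11.15
tool_pos: [0.518, 0.1524, 0.3095]
orientation: [[0.982, -0.188, -0.002], [-0.188, -0.982, -0.001], [-0.002, 0.001, -1.0]]
force: [1.5, 0.0, -2.9]
gripper_width: 0.521
```

Emit:
step_arm:
  motion:
    - [0,0,0,0,-0.6,0,-1]
    - [0,0,0.25,0,-1,0,-1]
    - [0,0,0.25,0,-1,0,-1]
    - [0,0,0.25,0,-1,0,-1]
    - [0,0,0.25,-0.1,-1,0,-1]

```text
time: 11.57
tool_pos: [0.5158, 0.0364, 0.3087]
orientation: [[0.995, -0.1, -0.001], [-0.1, -0.995, -0.001], [-0.001, 0.001, -1.0]]
force: [0.8, -0.2, -2.9]
gripper_width: 0.52
```

Emit:
step_arm:
  motion:
    - [0,0,0.25,0,-1,0,-1]
    - [0,0,0.25,0,-1,0,-1]
    - [0,0,0.25,0,-1,0,-1]
    - [0,0,0.25,0,-1,0,-1]
    - [0,0,0.3,0,-1,0,-1]

```text
time: 11.98
tool_pos: [0.5154, -0.0886, 0.3087]
orientation: [[1.0, 0.013, -0.002], [0.013, -1.0, -0.0], [-0.002, 0.0, -1.0]]
force: [0.4, -0.3, -2.9]
gripper_width: 0.522
```

Emit:
step_arm:
  motion:
    - [0,0,0.3,0,-1,0,-1]
    - [0,0,0.3,0,-1,0,-1]
    - [0,0,0,0,-0.9,0,-1]
    - [0,0,0,0,-0.6,0,-1]
    - [0,0,0,0,-0.3,0,-1]

```text
time: 12.4
tool_pos: [0.5152, -0.185, 0.3085]
orientation: [[0.998, 0.061, -0.002], [0.061, -0.998, -0.001], [-0.002, 0.001, -1.0]]
force: [-0.3, -0.0, -3.4]
gripper_width: 0.52
```

```bash
python3 s.py .5166 -.1870 .048 .065
```

```text
t 12.4 grasp [ 0.5149 -0.1852  0.1493] yaw 0.0609 tilt [-0.0018 -0.0009] F [-0.3 -0.  -3.4] w 0.52
shift [ 0.07 -0.07 -4.05] rz 0.05
```

Emit:
step_arm:
  motion:
    - [0,0,0,0.05,-0.05,-0.8,-1]
    - [0,0,0.05,0,0,-1,-1]
    - [0,0,0,0,0,-1,-1]
    - [0,0,0,0,0,-0.7,-1]
    - [0,0,0,0,0,-0.4,-1]

```text
time: 12.82
tool_pos: [0.5164, -0.1825, 0.2091]
orientation: [[0.998, 0.07, -0.004], [0.07, -0.998, 0.001], [-0.004, -0.002, -1.0]]
force: [0.2, -0.4, -2.8]
gripper_width: 0.517
```

Emit:
step_arm:
  motion:
    - [0,0,0,0,0,-0.1,-1]
    - [0,0,0,0,0,-0.05,-1]
    - [0,0,0,0,0,0,-1]
    - [0,0,0,0,0,0,-1]

```text
time: 13.15
tool_pos: [0.5179, -0.1834, 0.2086]
orientation: [[0.998, 0.069, 0.002], [0.069, -0.998, -0.001], [0.002, 0.001, -1.0]]
force: [-0.4, -0.7, -1.7]
gripper_width: 0.517
```

```bash
python3 s.py .5166 -.1870 .047 .065
```

```text
t 13.15 grasp [ 0.5182 -0.1835  0.0494] yaw 0.0689 tilt [ 0.0017 -0.0005] F [-0.4 -0.7 -1.7] w 0.517
shift [-0.06 -0.14 -0.1 ] rz -0.04
```

Emit:
step_arm:
  motion:
    - [0,0,0,-0.05,-0.14,-0.04,-1]
    - [0,0,0,0,0,-0.04,-1]
    - [0,0,0,0,0,0,-1]

```text
time: 13.4
tool_pos: [0.5162, -0.1877, 0.2062]
orientation: [[0.998, 0.068, 0.001], [0.068, -0.998, -0.001], [0.001, 0.001, -1.0]]
force: [-1.6, -2.3, 3.1]
gripper_width: 0.525
```

```bash
python3 s.py .5166 -.1870 .047 .065
```

```text
t 13.4 grasp [ 0.5164 -0.1879  0.047 ] yaw 0.0679 tilt [ 0.001  -0.0011] F [-1.6 -2.3  3.1] w 0.525
shift [ 0.01  0.03 -0.  ] rz -0.03
```

Contact is made at the right place, so I'll release and go up.

Emit:
step_arm:
  motion:
    - [0,0,0,0,0,0,1]
    - [0,0,0,0,0,0,1]
    - [0,0,0,0,0,0,1]
    - [0,0,0,0,0,0,1]
    - [0,0,0,0,0,0,1]

```text
time: 13.82
tool_pos: [0.5162, -0.1867, 0.2055]
orientation: [[0.998, 0.069, 0.0], [0.069, -0.998, 0.0], [0.0, -0.0, -1.0]]
force: [-0.3, 0.1, 0.1]
gripper_width: 0.833
```

Emit:
step_arm:
  motion:
    - [0,0,0,0,0,0.5,1]
    - [0,0,0,0,0,1,1]
    - [0,0,0,0,0,1,1]
    - [0,0,0,0,0,1,1]
    - [0,0,0,0,0,0.6,1]

```text
time: 14.23
tool_pos: [0.5167, -0.1868, 0.3105]
orientation: [[0.998, 0.069, 0.002], [0.069, -0.998, -0.001], [0.002, 0.001, -1.0]]
force: [0.6, 0.5, -0.2]
gripper_width: 1.0
```

```bash
python3 s.py .5933 .155 .05 -.045
```

```text
t 14.23 grasp [ 0.517  -0.1869  0.1513] yaw 0.0691 tilt [ 0.0024 -0.0006] F [ 0.6  0.5 -0.2] w 1.0
shift [ 3.05 13.67 -4.05] rz -1.31
```

Emit:
step_arm:
  motion:
    - [0,0,-0.1,0.2,1,0,1]
    - [0,0,-0.1,0.2,1,0,1]
    - [0,0,-0.1,0.2,1,0,1]
    - [0,0,-0.1,0.2,1,0,1]
    - [0,0,-0.1,0.2,1,0,1]

```text
time: 14.65
tool_pos: [0.5412, -0.0607, 0.3081]
orientation: [[1.0, 0.025, 0.0], [0.025, -1.0, -0.0], [0.0, 0.0, -1.0]]
force: [0.5, 0.4, -0.2]
gripper_width: 1.001
```

Emit:
step_arm:
  motion:
    - [0,0,-0.1,0.25,1,0,1]
    - [0,0,-0.1,0.25,1,0,1]
    - [0,0,-0.1,0.25,1,0,1]
    - [0,0,-0.1,0.25,1,0,1]
    - [0,0,-0.1,0.25,1,0,1]

```text
time: 15.07
tool_pos: [0.5725, 0.0645, 0.308]
orientation: [[1.0, -0.019, -0.0], [-0.019, -1.0, -0.0], [-0.0, 0.0, -1.0]]
force: [0.2, -0.6, 0.2]
gripper_width: 1.003
```

Emit:
step_arm:
  motion:
    - [0,0,-0.1,0.25,1,0,1]
    - [0,0,-0.1,0.25,1,0,1]
    - [0,0,-0.1,0.2,0.9,0,1]
    - [0,0,0,0.1,0.5,0,1]
    - [0,0,0,0,0.27,0,1]

```text
time: 15.48
tool_pos: [0.5924, 0.1571, 0.3079]
orientation: [[0.999, -0.042, -0.0], [-0.042, -0.999, 0.001], [-0.0, -0.001, -1.0]]
force: [0.6, 0.1, 0.1]
gripper_width: 0.994
```

```bash
python3 s.py .5933 .155 .05 -.045
python3 -c "
import cv2;from workcell import capture
for n in('top',): cv2.imwrite(f'pics/{n}5.png',capture(n)[:,:,::-1])
a=cv2.imread('pics/top5.png')[190:370,380:490];cv2.imwrite('pics/c5.png',cv2.resize(a,None,fx=3.3,fy=3.3,interpolation=2))"
```

```text
t 15.48 grasp [0.5924 0.1572 0.1487] yaw -0.0418 tilt [-0.      0.0009] F [0.6 0.1 0.1] w 0.994
shift [ 0.04 -0.09 -3.95] rz -0.04
```

View pics/c5.png

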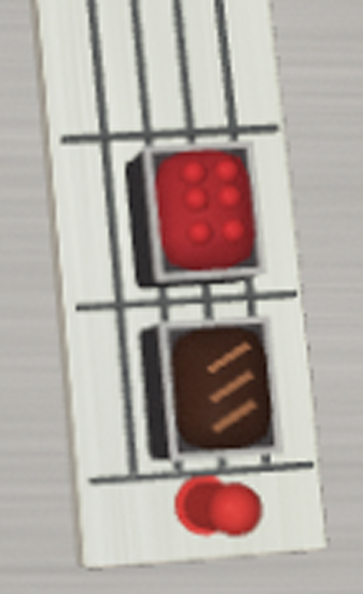

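View pics/top5.png

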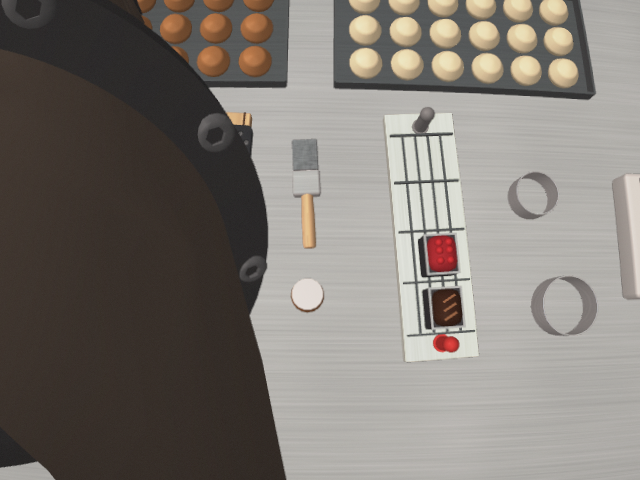

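The dark and fruit tins sit in berths 1 and 2, at (445,308) and (441,255). Next I'll grasp seeded.

```bash
python3 -c "
from h import *
q,r=fit([('top',rim(.06),up([(145,147),(251,144),(264,273),(155,280)],3.3,(380,190)))],[.51,-.19,0]);print(q,r)"
```

```text
[ 0.51454973 -0.18855183  0.05294413] [0.5 0.8 0.7 0.3]
```

Emit:
step_arm:
  motion:
    - [0,0,0,0.03,-0.05,-0.8,1]
    - [0,0,0,0,0,-1,1]
    - [0,0,0,0,0,-1,1]
    - [0,0,0,0,0,-0.7,1]
    - [0,0,0,0,0,-0.4,1]

```text
time: 15.95
tool_pos: [0.5924, 0.1513, 0.2082]
orientation: [[0.999, -0.046, -0.003], [-0.046, -0.999, -0.002], [-0.003, 0.002, -1.0]]
force: [0.5, -0.1, 0.2]
gripper_width: 0.999
```

Emit:
step_arm:
  motion:
    - [0,0,0,0,0,-0.08,1]
    - [0,0,0,0,0,0,-1]
    - [0,0,0,0,0,0,-1]
    - [0,0,0,0,0,0,-1]
    - [0,0,0,0,0,0,-1]

```text
time: 16.37
tool_pos: [0.5936, 0.1537, 0.2097]
orientation: [[0.999, -0.045, 0.002], [-0.045, -0.999, 0.001], [0.002, -0.001, -1.0]]
force: [-0.7, -0.1, -0.4]
gripper_width: 0.759
```

Emit:
step_arm:
  motion:
    - [0,0,0,0,0,0,-1]
    - [0,0,0,0,0,0,-1]
    - [0,0,0,0,0,0,-1]
    - [0,0,0,0,0,0,-1]
    - [0,0,0,0,0,0,-1]

```text
time: 16.78
tool_pos: [0.5933, 0.1539, 0.2088]
orientation: [[0.999, -0.044, 0.0], [-0.044, -0.999, 0.0], [0.0, -0.0, -1.0]]
force: [-1.2, 0.4, 3.5]
gripper_width: 0.521
```

```bash
python3 s.py .5924 -.1820 .048 .065
```

```text
t 16.78 grasp [0.5933 0.1539 0.0496] yaw -0.0444 tilt [0.0005 0.0003] F [-1.2  0.4  3.5] w 0.521
shift [ -0.04 -13.44  -0.07] rz 1.25
```

Emit:
step_arm:
  motion:
    - [0,0,0,0,0,0.3,-1]
    - [0,0,0,0,0,0.7,-1]
    - [0,0,0,0,0,1,-1]
    - [0,0,0,0,0,1,-1]
    - [0,0,0,0,0,1,-1]

```text
time: 17.2
tool_pos: [0.5927, 0.1534, 0.3094]
orientation: [[0.999, -0.045, -0.001], [-0.045, -0.999, -0.001], [-0.001, 0.001, -1.0]]
force: [0.8, 0.4, -3.1]
gripper_width: 0.521
```

Emit:
step_arm:
  motion:
    - [0,0,0,0,-0.6,0,-1]
    - [0,0,0.1,0,-1,0,-1]
    - [0,0,0.1,0,-1,0,-1]
    - [0,0,0.1,0,-1,0,-1]
    - [0,0,0.1,0,-1,0,-1]

```text
time: 17.62
tool_pos: [0.5925, 0.0367, 0.3079]
orientation: [[1.0, -0.009, -0.001], [-0.009, -1.0, -0.001], [-0.001, 0.001, -1.0]]
force: [0.7, -0.2, -2.2]
gripper_width: 0.521
```

Emit:
step_arm:
  motion:
    - [0,0,0.1,0,-1,0,-1]
    - [0,0,0.1,0,-1,0,-1]
    - [0,0,0.1,0,-1,0,-1]
    - [0,0,0.1,0,-1,0,-1]
    - [0,0,0.1,0,-1,0,-1]

```text
time: 18.03
tool_pos: [0.5924, -0.0884, 0.3078]
orientation: [[0.999, 0.034, -0.002], [0.034, -0.999, -0.0], [-0.002, 0.0, -1.0]]
force: [1.1, -0.1, -2.9]
gripper_width: 0.521
```

Emit:
step_arm:
  motion:
    - [0,0,0.2,0,-1,0,-1]
    - [0,0,0.15,0,-1,0,-1]
    - [0,0,0,0,-0.9,0,-1]
    - [0,0,0,0,-0.6,0,-1]
    - [0,0,0,0,-0.3,0,-1]

```text
time: 18.45
tool_pos: [0.592, -0.1851, 0.3077]
orientation: [[0.998, 0.06, -0.002], [0.06, -0.998, -0.001], [-0.002, 0.001, -1.0]]
force: [0.2, -0.4, -3.0]
gripper_width: 0.521
```

```bash
python3 s.py .5924 -.1820 .047 .065
```

```text
t 18.45 grasp [ 0.5917 -0.1853  0.1485] yaw 0.0605 tilt [-0.0019 -0.0015] F [ 0.2 -0.4 -3. ] w 0.521
shift [ 0.03  0.13 -4.06] rz 0.05
```

Emit:
step_arm:
  motion:
    - [0,0,0,0.02,0.05,-0.8,-1]
    - [0,0,0.05,0,0,-1,-1]
    - [0,0,0,0,0,-1,-1]
    - [0,0,0,0,0,-0.7,-1]
    - [0,0,0,0,0,-0.4,-1]

```text
time: 18.87
tool_pos: [0.5924, -0.1795, 0.2083]
orientation: [[0.998, 0.069, -0.004], [0.069, -0.998, 0.001], [-0.004, -0.001, -1.0]]
force: [-0.5, -0.6, -1.5]
gripper_width: 0.525
```

Emit:
step_arm:
  motion:
    - [0,0,0,0,0,-0.1,-1]
    - [0,0,0,0,0,-0.05,-1]
    - [0,0,0,0,0,0,-1]
    - [0,0,0,0,0,0,-1]

```text
time: 19.2
tool_pos: [0.5942, -0.1801, 0.2085]
orientation: [[0.998, 0.069, 0.002], [0.069, -0.998, -0.0], [0.002, 0.001, -1.0]]
force: [0.9, 0.4, -1.4]
gripper_width: 0.521
```

```bash
python3 s.py .5924 -.1820 .047 .065
```

```text
t 19.2 grasp [ 0.5945 -0.1802  0.0493] yaw 0.0689 tilt [ 0.0019 -0.0004] F [ 0.9  0.4 -1.4] w 0.521
shift [-0.08 -0.07 -0.09] rz -0.05
```

Emit:
step_arm:
  motion:
    - [0,0,0,-0.07,-0.08,-0.04,-1]
    - [0,0,0,0,0,-0.04,-1]
    - [0,0,0,0,0,0,-1]

```text
time: 19.45
tool_pos: [0.5919, -0.1827, 0.2058]
orientation: [[0.998, 0.068, 0.001], [0.068, -0.998, -0.001], [0.001, 0.001, -1.0]]
force: [-0.7, -1.4, 1.7]
gripper_width: 0.525
```

```bash
python3 s.py .5924 -.1820 .047 .065
```

```text
t 19.45 grasp [ 0.5921 -0.1828  0.0466] yaw 0.0682 tilt [ 0.0009 -0.0008] F [-0.7 -1.4  1.7] w 0.525
shift [0.01 0.03 0.01] rz -0.04
```

Emit:
step_arm:
  motion:
    - [0,0,0,0,0,0,1]
    - [0,0,0,0,0,0,1]
    - [0,0,0,0,0,0,1]
    - [0,0,0,0,0,0,1]
    - [0,0,0,0,0,0,1]

```text
time: 19.87
tool_pos: [0.592, -0.182, 0.2053]
orientation: [[0.998, 0.069, 0.0], [0.069, -0.998, 0.0], [0.0, 0.0, -1.0]]
force: [-0.4, -0.3, -0.2]
gripper_width: 0.836
```

Emit:
step_arm:
  motion:
    - [0,0,0,0,0,0.5,1]
    - [0,0,0,0,0,1,1]
    - [0,0,0,0,0,1,1]
    - [0,0,0,0,0,1,1]
    - [0,0,0,0,0,0.6,1]

```text
time: 20.28
tool_pos: [0.5925, -0.182, 0.3115]
orientation: [[0.998, 0.069, 0.003], [0.069, -0.998, -0.001], [0.003, 0.001, -1.0]]
force: [1.3, -0.2, 0.4]
gripper_width: 0.998
```

```bash
python3 s.py .669 .1554 .05 .0116
```

```text
t 20.28 grasp [ 0.593  -0.1821  0.1523] yaw 0.069 tilt [ 0.0034 -0.0007] F [ 1.3 -0.2  0.4] w 0.998
shift [ 3.04 13.5  -4.09] rz -0.66
```

Emit:
step_arm:
  motion:
    - [0,0,-0.05,0.2,1,0,1]
    - [0,0,-0.05,0.2,1,0,1]
    - [0,0,-0.05,0.2,1,0,1]
    - [0,0,-0.05,0.2,1,0,1]
    - [0,0,-0.05,0.2,1,0,1]

```text
time: 20.7
tool_pos: [0.617, -0.0559, 0.3089]
orientation: [[0.999, 0.047, 0.001], [0.047, -0.999, -0.0], [0.001, 0.0, -1.0]]
force: [0.3, -0.4, 0.5]
gripper_width: 1.0
```

Emit:
step_arm:
  motion:
    - [0,0,-0.05,0.25,1,0,1]
    - [0,0,-0.05,0.25,1,0,1]
    - [0,0,-0.05,0.25,1,0,1]
    - [0,0,-0.05,0.25,1,0,1]
    - [0,0,-0.05,0.25,1,0,1]

```text
time: 21.12
tool_pos: [0.6483, 0.0692, 0.3089]
orientation: [[1.0, 0.025, 0.001], [0.025, -1.0, 0.0], [0.001, -0.0, -1.0]]
force: [0.6, 0.8, 0.8]
gripper_width: 1.002
```

Emit:
step_arm:
  motion:
    - [0,0,-0.05,0.25,1,0,1]
    - [0,0,-0.05,0.25,1,0,1]
    - [0,0,-0.05,0.2,0.8,0,1]
    - [0,0,0,0.1,0.4,0,1]
    - [0,0,0,0,0.2,0,1]

```text
time: 21.53
tool_pos: [0.6681, 0.155, 0.3084]
orientation: [[1.0, 0.015, 0.001], [0.015, -1.0, 0.001], [0.001, -0.001, -1.0]]
force: [0.9, -0.5, 0.5]
gripper_width: 1.0
```

```bash
python3 s.py .669 .1554 .05 .0116
python3 -c "
import cv2;from workcell import capture
for n in('scene',): cv2.imwrite(f'pics/{n}6.png',capture(n)[:,:,::-1])"
```

```text
t 21.53 grasp [0.6682 0.1551 0.1492] yaw 0.0146 tilt [0.0005 0.0011] F [ 0.9 -0.5  0.5] w 1.0
shift [ 0.03  0.01 -3.97] rz -0.03
```

View pics/scene6.png

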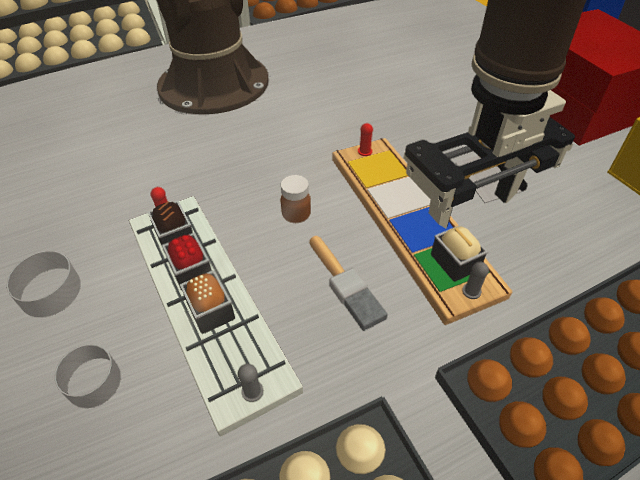

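The scene view shows three tins well placed on the rack and the gripper above pale (458,250).

Emit:
step_arm:
  motion:
    - [0,0,0,0.03,0.06,-0.8,1]
    - [0,0,0,0,0,-1,1]
    - [0,0,0,0,0,-1,1]
    - [0,0,0,0,0,-0.7,1]
    - [0,0,0,0,0,-0.4,1]

```text
time: 22.0
tool_pos: [0.6682, 0.1518, 0.208]
orientation: [[1.0, 0.01, -0.003], [0.01, -1.0, -0.002], [-0.003, 0.002, -1.0]]
force: [0.1, -0.2, -0.1]
gripper_width: 1.0
```

Emit:
step_arm:
  motion:
    - [0,0,0,0,0,-0.08,1]
    - [0,0,0,0,0,0,-1]
    - [0,0,0,0,0,0,-1]
    - [0,0,0,0,0,0,-1]
    - [0,0,0,0,0,0,-1]

```text
time: 22.42
tool_pos: [0.6694, 0.1545, 0.2096]
orientation: [[1.0, 0.012, 0.002], [0.012, -1.0, 0.001], [0.002, -0.0, -1.0]]
force: [-0.0, 0.4, -1.0]
gripper_width: 0.76
```

Emit:
step_arm:
  motion:
    - [0,0,0,0,0,0,-1]
    - [0,0,0,0,0,0,-1]
    - [0,0,0,0,0,0,-1]
    - [0,0,0,0,0,0,-1]
    - [0,0,0,0,0,0,-1]

```text
time: 22.83
tool_pos: [0.669, 0.1546, 0.2086]
orientation: [[1.0, 0.012, 0.0], [0.012, -1.0, 0.0], [0.0, -0.0, -1.0]]
force: [-0.1, 0.4, 3.4]
gripper_width: 0.52
```

```bash
python3 s.py .6683 -.1771 .048 .065
```

```text
t 22.83 grasp [0.6691 0.1546 0.0494] yaw 0.0122 tilt [0.0004 0.0002] F [-0.1  0.4  3.4] w 0.52
shift [ -0.03 -13.27  -0.06] rz 0.6
```

Emit:
step_arm:
  motion:
    - [0,0,0,0,0,0.3,-1]
    - [0,0,0,0,0,0.7,-1]
    - [0,0,0,0,0,1,-1]
    - [0,0,0,0,0,1,-1]
    - [0,0,0,0,0,1,-1]

```text
time: 23.25
tool_pos: [0.6686, 0.1542, 0.3092]
orientation: [[1.0, 0.012, -0.001], [0.012, -1.0, -0.0], [-0.001, 0.0, -1.0]]
force: [-0.2, -0.2, -3.2]
gripper_width: 0.518
```

Emit:
step_arm:
  motion:
    - [0,0,0,0,-0.6,0,-1]
    - [0,0,0.05,0,-1,0,-1]
    - [0,0,0.05,0,-1,0,-1]
    - [0,0,0.05,0,-1,0,-1]
    - [0,0,0.05,0,-1,0,-1]

```text
time: 23.67
tool_pos: [0.6684, 0.0376, 0.3078]
orientation: [[1.0, 0.03, -0.001], [0.03, -1.0, -0.001], [-0.001, 0.001, -1.0]]
force: [0.7, -1.0, -2.2]
gripper_width: 0.523
```

Emit:
step_arm:
  motion:
    - [0,0,0.05,0,-1,0,-1]
    - [0,0,0.05,0,-1,0,-1]
    - [0,0,0.05,0,-1,0,-1]
    - [0,0,0.05,0,-1,0,-1]
    - [0,0,0.05,0,-1,0,-1]

```text
time: 24.08
tool_pos: [0.6683, -0.0875, 0.3078]
orientation: [[0.999, 0.051, -0.001], [0.051, -0.999, -0.0], [-0.001, 0.0, -1.0]]
force: [0.2, 0.3, -2.5]
gripper_width: 0.521
```

Emit:
step_arm:
  motion:
    - [0,0,0.1,0,-1,0,-1]
    - [0,0,0.05,0,-1,0,-1]
    - [0,0,0,0,-0.8,0,-1]
    - [0,0,0,0,-0.5,0,-1]
    - [0,0,0,0,-0.3,0,-1]

```text
time: 24.5
tool_pos: [0.6683, -0.1783, 0.3077]
orientation: [[0.998, 0.062, -0.001], [0.062, -0.998, -0.001], [-0.001, 0.001, -1.0]]
force: [-0.2, 0.0, -3.1]
gripper_width: 0.519
```

```bash
python3 s.py .6683 -.1771 .047 .065
```

```text
t 24.5 grasp [ 0.6681 -0.1784  0.1485] yaw 0.0617 tilt [-0.0012 -0.0009] F [-0.2  0.  -3.1] w 0.519
shift [ 0.01  0.05 -4.06] rz 0.04
```

Emit:
step_arm:
  motion:
    - [0,0,0,0,0,-0.8,-1]
    - [0,0,0,0,0,-1,-1]
    - [0,0,0,0,0,-1,-1]
    - [0,0,0,0,0,-0.7,-1]
    - [0,0,0,0,0,-0.4,-1]

```text
time: 24.92
tool_pos: [0.668, -0.1742, 0.208]
orientation: [[0.998, 0.066, -0.004], [0.066, -0.998, 0.002], [-0.004, -0.002, -1.0]]
force: [-0.8, -0.1, -1.8]
gripper_width: 0.517
```

Emit:
step_arm:
  motion:
    - [0,0,0,0,0,-0.1,-1]
    - [0,0,0,0,0,-0.05,-1]
    - [0,0,0,0,0,0,-1]
    - [0,0,0,0,0,0,-1]

```text
time: 25.25
tool_pos: [0.6695, -0.1755, 0.2084]
orientation: [[0.998, 0.065, 0.002], [0.065, -0.998, -0.0], [0.002, 0.0, -1.0]]
force: [0.7, -0.4, -1.0]
gripper_width: 0.523
```

```bash
python3 s.py .6683 -.1771 .047 .065
```

```text
t 25.25 grasp [ 0.6699 -0.1755  0.0492] yaw 0.0646 tilt [ 0.0021 -0.0003] F [ 0.7 -0.4 -1. ] w 0.523
shift [-0.06 -0.06 -0.09] rz 0.0
```

Emit:
step_arm:
  motion:
    - [0,0,0,-0.05,-0.06,-0.04,-1]
    - [0,0,0,0,0,-0.04,-1]
    - [0,0,0,0,0,0,-1]

```text
time: 25.5
tool_pos: [0.6677, -0.1776, 0.2056]
orientation: [[0.998, 0.064, 0.001], [0.064, -0.998, -0.001], [0.001, 0.001, -1.0]]
force: [-0.5, -0.9, -1.3]
gripper_width: 0.522
```

```bash
python3 s.py .6683 -.1771 .047 .065
```

```text
t 25.5 grasp [ 0.6679 -0.1777  0.0464] yaw 0.064 tilt [ 0.0009 -0.0006] F [-0.5 -0.9 -1.3] w 0.522
shift [0.02 0.02 0.02] rz 0.01
```

Emit:
step_arm:
  motion:
    - [0,0,0,0,0,-0.02,-1]
    - [0,0,0,0,0,0,1]
    - [0,0,0,0,0,0,1]
    - [0,0,0,0,0,0,1]
    - [0,0,0,0,0,0,1]

```text
time: 25.92
tool_pos: [0.6677, -0.1771, 0.2045]
orientation: [[0.998, 0.064, 0.0], [0.064, -0.998, 0.0], [0.0, -0.0, -1.0]]
force: [1.0, 0.6, 0.0]
gripper_width: 0.763
```

Emit:
step_arm:
  motion:
    - [0,0,0,0,0,0,1]
    - [0,0,0,0,0,0.5,1]
    - [0,0,0,0,0,1,1]
    - [0,0,0,0,0,1,1]
    - [0,0,0,0,0,1,1]

```text
time: 26.33
tool_pos: [0.6676, -0.177, 0.2938]
orientation: [[0.998, 0.065, -0.0], [0.065, -0.998, 0.0], [-0.0, -0.0, -1.0]]
force: [0.2, 0.3, 0.3]
gripper_width: 0.996
```

Emit:
step_arm:
  motion:
    - [0,0,0,0,0,1,1]
    - [0,0,0,0,1,1,1]
    - [0,0,0,0,1,1,1]
    - [0,0,0,0,1,1,1]
    - [0,0,0,0,1,0,1]

```text
time: 26.75
tool_pos: [0.6686, -0.0758, 0.399]
orientation: [[0.998, 0.064, 0.009], [0.064, -0.998, -0.0], [0.009, 0.001, -1.0]]
force: [1.8, 0.3, 0.8]
gripper_width: 0.999
```

Emit:
step_arm:
  motion:
    - [0,0,0,0,1,0,1]
    - [0,0,0,0,1,0,1]
    - [0,0,0,0,1,0,1]
    - [0,0,0,0,1,0,1]
    - [0,0,0,0,1,0,1]

```text
time: 27.17
tool_pos: [0.6674, 0.0491, 0.3932]
orientation: [[0.998, 0.064, 0.001], [0.064, -0.998, 0.0], [0.001, -0.0, -1.0]]
force: [-0.2, -0.2, 0.5]
gripper_width: 0.998
```

Emit:
step_arm:
  motion:
    - [0,0,0,0,1,0,1]
    - [0,0,0,0,1,0,1]
    - [0,0,0,0,0.5,0,1]
    - [0,0,0,0,0,0,1]
    - [0,0,0,0,0,0,1]

```text
time: 27.58
tool_pos: [0.6676, 0.1104, 0.3925]
orientation: [[0.998, 0.066, 0.0], [0.066, -0.998, -0.001], [0.0, 0.001, -1.0]]
force: [-0.7, -1.1, 0.3]
gripper_width: 1.002
```

```bash
python3 s.py
python3 -c "
import cv2;from workcell import capture
for n in('top','scene'): cv2.imwrite(f'pics/{n}7.png',capture(n)[:,:,::-1])
a=cv2.imread('pics/top7.png')[105:365,375:485];cv2.imwrite('pics/c7.png',cv2.resize(a,None,fx=2.3,fy=2.3,interpolation=2))"
```

```text
t 27.58 grasp [0.6677 0.1103 0.2333] yaw 0.0656 tilt [ 0.0004 -0.0005] F [-0.7 -1.1  0.3] w 1.002
```

View pics/c7.png

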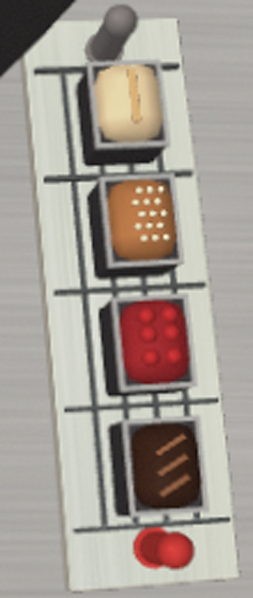

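View pics/scene7.png

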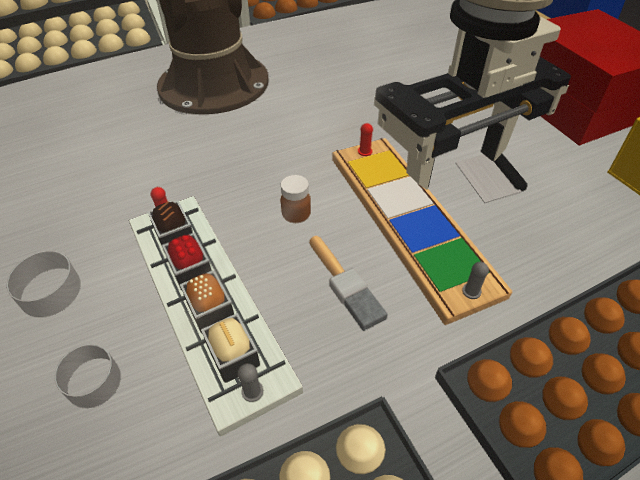

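Both views show all four tins in order and flat, with the arm clear. I'll run a final numeric check in the rack frame.

```bash
python3 -c "
from h import *
for n,p in dict(dark=[(122,423),(193,417),(202,508),(131,515)],fruit=[(110,300),(182,295),(190,382),(119,391)],seeded=[(100,180),(171,177),(178,263),(108,268)],pale=[(90,63),(158,61),(166,147),(96,150)]).items():
    q,r=fit([('top',rim(.06),up(p,2.3,(375,105)))],[.5,-.19,0]);d=q[:2]-[.5545,-.1845];c,s=np.cos(.065),np.sin(.065)
    print(n,((c*d[0]+s*d[1])*1e3).round(1),((c*d[1]-s*d[0])*1e3).round(1),(q[2]-.065).round(3),r)"
```

```text
dark -115.2 0.5 0.013 [1.5 1.1 1.7 1.2]
fruit -39.8 0.5 0.014 [1.3 1.1 1.7 0.8]
seeded 35.9 -0.4 -0.008 [1.1 0.6 1.5 0.9]
pale 112.8 -1.1 -0.018 [1.3 0.8 1.2 0.7]
```

All tins are within about 2 mm of their berth centres, against a 12/15 mm tolerance, so I'm handing the job in.

```bash
python3 -c "
from workcell import *
print(finish_job(), get_state()['time'])"
```

```text
the job is handed in; nothing more can be done
the job is handed in; nothing more can be done
```

I moved all four tins from the cooling board to the delivery rack in baking order and handed the job in. From the red post outward they are dark, fruit, seeded and pale. It took about 28 s of the 109 s allowed.

- **Position:** the last top-camera check put every tin within about 2.2 mm of its berth centre along the row and 1.1 mm across. All were within 0.02 rad of the rack's direction.
- **Upright and released:** both final pictures showed all four tins flat, with the gripper open and clear of them. I judged tilt and height by eye from the pictures, and did not measure them.
- **Disagreements:** the camera placed the first three tins 1–2 mm nearer the red post than the arm did, and pale about 1 mm. That is within the calibration error, so I left it.
- **Force:** setting down the dark tin pressed on the rack with about 22 N for a moment. The other three touched down at 3 N or less.

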